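Take the large board off the drying stand

ROBOT

A 6-joint arm with a two-finger parallel gripper is mounted at the origin on the work surface. World frame = base frame: x ahead of the robot, y to its left, z up, the work surface at z = 0. Lengths are in m, angles in degrees, forces in N, time in s.
With the tool pointing down it reaches from about 0.275 to 1 m from the base axis. Payload 8.4 kg.
Tool frame: the origin (TCP) lies at the very end of the fingers, on their centre line; the grasp point (between the pads) lies 19 mm behind it; z points along the fingers, y is the direction in which the jaws open and shut (so a half turn about z gives the same grasp; the last joint's range is limited). The gripper opens to 85 mm and grips with 20 to 120 N. Pads are 22 mm wide; open, the fingers measure 114 mm over their backs; the gripper's body (76 mm by 85 mm) begins 54 mm behind the grasp point. The pads swing forward as they close: fully open they stand 13 mm farther back than shut.
Start: joints at [-72.559, 20.225, 93.587, -0, 66.188, -0.138], TCP at [0.189, -0.596, 0.231] pointing down, gripper open.
Joint ranges: [-150.9, 150.9], [-52.94, 120.26], [3.33, 152.33], [-74.26, 254.26], [0, 154.13], [-172.89, 172.89]. Speed limits (degrees/s): [127.2, 127.2, 159.86, 180, 180, 180].

INTERFACE

Orientations are given as a 3x3 rotation matrix whose columns are the frame's x, y, z axes.
In Python, from station import env gives the robot as it stands.
- The arm moves only by the tool carry_out, never from a script. Its argument "motion" is a list of rows, each an object of numbers: "dx", "dy", "dz": the shift along the world's x, y, z in m; "ax", "ay", "az": the turn, a rotation vector about the world's x, y, z in rad; "grip": the closure, from 0 (fully open) to 1 (shut). In form: [{"dx": .., "dy": .., "dz": .., "ax": .., "ay": .., "az": .., "grip": ..}, ...]. A call has 1 to 8 rows; each row shifts and turns the commanded pose from where the row before left it; what a row does not reach is not made up. A row lasts 1/12 s, in which the tool goes at most 41.7 mm and 7.16 degrees, less where a joint would pass 70% of its speed; a pose out of reach is approached as far as the arm can. A call is refused whole if a number of a shift passes 0.0417 or a number of a turn 0.125, either way. A call with a gripper value outside its range is refused whole. The fingers move at their own pace and stop on an object; "newtons" is the grip in N (left out, the last holds). Time passes only in rows, so rows that do not move let the fingers close. It gives the time, the measured TCP pose, the force and the opening at its end, in the units of the state.
- env.get_obs(): the state, without advancing time (a new reading comes with each control period).
- env.get_image(name): name is "scene" or "top" or "wrist"; returns the picture (384x512x3 uint8, red, green, blue); there is no depth.
- env.camera_params(name): a dict with "camera_matrix" (3x3 intrinsics, pixels), "eye" and "rotation" of the camera in the world. Camera axes: x right, y down, z forward; pixel columns grow to the right and rows downward; lengths in m; the calibration is good to about 2 mm. A picture is of the moment at which its call begins: read the wrist's pose just before it. camera_params takes no time and is no camera call; for the wrist camera it gives the pose at the moment of the call.
- env.job_done(): hands the job in, once; it reports no verdict.
The state is a dict: "time": time; "q": joint angles; "joint_velocities": joint speeds; "joint_efforts": joint torques, N m; "ee_pos": TCP position; "ee_rot": TCP orientation; "wrist_force": force on the tool from outside, world axes, zero at the start; "ft_torque": the same for the moment, N m; "width": opening from 0.0 (shut) to 1.0 (fully open).
Only numpy, scipy, OpenCV 4.12 (cv2) and the standard library are available. Lean on these libraries where they do the work, as an engineer would, in place of code of your own. Each camera call takes 0.05 s, during which the arm holds its last target.

TASK

Take the larger of the two striped chopping boards off its pin on the drying stand: raise it until the pin's head is at the wide end of its keyhole, then draw it off the head. Stand it right way up in the groove of the dowel rack, near the middle of the groove; lower it in rather than dropping it, and leave the small board hanging.

Things in the scene. Friction and masses are not known exactly. Their poses are not given: they have to be found in the camera images.
- large_board: Larger striped wood board, 130 wide (y) x 225 tall (z, up) x 16 mm thick (x), 0.25 to 0.45 kg, hung upright by a keyhole right through it. Origin: mid-thickness, on the pin's axis at the top of the 14 mm wide narrow slot. Top edge 75 mm above it (solid from 5 to 75 mm: pinch across the thickness from above), bottom edge 150 mm below.
- large_board_wide (a point): Centre of the wide end of the large board's keyhole, 40 mm straight below its origin: a round opening 44 mm across that the narrow slot runs down into, 18 mm below the origin. Raise the board about 40 mm (30 to 50 will do) and the pin's head can pass through it.
- large_board_foot (a point): Centre of the large board's bottom edge, 150 mm below its origin.
- small_board: Smaller board with the same stripes and keyhole, 90 wide x 150 tall x 16 mm thick, on the other pin, its top edge level with the large one's. Origin as on the large board; bottom edge 75 mm below it. It stays where it is.
- stand: Fixed stand. Origin: centre of the underside; z up, y along the rail, x the way the pins point (away from the robot). Base 140 x 420 x 18 mm; rail from x -25 to 0, z 168 to 192 mm; end posts at y +-190. Pins at y +-100, z 180 mm: neck 10 mm thick, x 0 to 30; head 22 mm across, to x 37. Boards hang at x 15, 7 mm free either side: 32 mm or more along +x to be off. Either pin may hold either board.
- rack: Fixed one-groove dowel rack. Origin: centre of its underside. Base 130 (x) x 160 (y) x 20 mm high. The groove runs along y, 36 mm wide, centred at x = 0, between two rows of three 12 mm dowels (x +-24, y -50, 0, 50 mm) that rise to 100 mm. The board's bottom edge stands on the base top, its width along y, either face forward.
Not all that is in view belongs to the job. What is shaped like the large_board but blue or purple is not meant.

How it is judged:
By the outcome, as a careful person would: the job done as asked, in the order asked, and still so for the second after the job is handed in, with the robot touching nothing.
It also fails if it takes over 42 s, if anything falls off the work surface, if the arm or the gripper's body presses on something with over 40 N, if the wrist force passes 120 N, or if a joint passes its speed limit or range.

## Working session

There is one attempt and no reset: what is moved stays moved. The work goes in short steps, Python scripts to look and compute and a tool call to move; the robot and the scene stay as the last step left them, time stands still between calls to the robot, and variables do not carry over. Pictures are saved under pics/ and viewed, and the job is handed in when it is done.

Besides the shell and the picture viewer there is one more tool, called after "Request:" as a command line: name --argument value ..., lists and objects as JSON in quotes. carry_out: Moves the arm, as the interface text tells. Its arguments: {"type":"object","properties":{"motion":{"type":"array"},"newtons":{"type":"number"}},"required":["motion"]}

```bash
mkdir -p pics; ls
cat > h.py <<'E'
import numpy as np, cv2
from station import env
def snap(name,fn):
    p=env.camera_params(name); im=np.array(env.get_image(name)); cv2.imwrite('pics/'+fn,im[:,:,::-1]); return im,p
E
python3 - <<'E'
from h import *
for n in ['scene','top','wrist']:
    im,p=snap(n,n+'0.png'); print(n,p)
print(env.get_obs())
E
```

```text
pics
scene {'camera_matrix': array([[432.54989615,   0.        , 253.16014412],
       [  0.        , 432.54989615, 183.65440921],
       [  0.        ,   0.        ,   1.        ]]), 'eye': array([ 1.02299408, -0.62409614,  0.6833109 ]), 'rotation': array([[ 0.71301159,  0.39179522, -0.58147311],
       [ 0.70110557, -0.40796428,  0.58482145],
       [-0.00809001, -0.82465851, -0.56557307]])}
top {'camera_matrix': array([[348.52149697,   0.        , 255.53845074],
       [  0.        , 348.52149697, 191.77837659],
       [  0.        ,   0.        ,   1.        ]]), 'eye': array([ 0.33391034, -0.02391568,  0.99676184]), 'rotation': array([[ 0.02568942, -0.98951497,  0.14212735],
       [-0.99954146, -0.02770483, -0.01221938],
       [ 0.01602888, -0.14174827, -0.98977295]])}
wrist {'camera_matrix': array([[335.43569222,   0.        , 255.82055138],
       [  0.        , 335.43569222, 195.1098039 ],
       [  0.        ,   0.        ,   1.        ]]), 'eye': array([ 0.26601294, -0.56992777,  0.37452724]), 'rotation': array([[ 0.30128059, -0.9042785 , -0.30250687],
       [-0.95353423
[... 168 characters left out ...]
e-03,
        6.61883741e+01, -1.37892408e-01]), 'joint_velocities': array([ 0.02078808, -0.10644866, -0.2209107 , -0.05470564,  0.04873402,
       -0.00724813]), 'joint_efforts': array([-1.20519664e-03, -6.05634069e+01, -3.42338419e+01, -1.06781289e-05,
        6.18468417e-03,  1.58084055e-05]), 'ee_pos': array([ 0.18867097, -0.5954786 ,  0.23077062]), 'ee_rot': array([[ 9.53301342e-01,  3.02020656e-01, -2.73259060e-04],
       [ 3.02020778e-01, -9.53300859e-01,  9.59841181e-04],
       [ 2.93937665e-05, -9.97547800e-04, -9.99999502e-01]]), 'wrist_force': array([-0.12755547, -0.36537791,  0.16970513]), 'ft_torque': array([ 0.03295339,  0.03236234, -0.00243878]), 'width': 1.0029160834616502}
```

View pics/scene0.png

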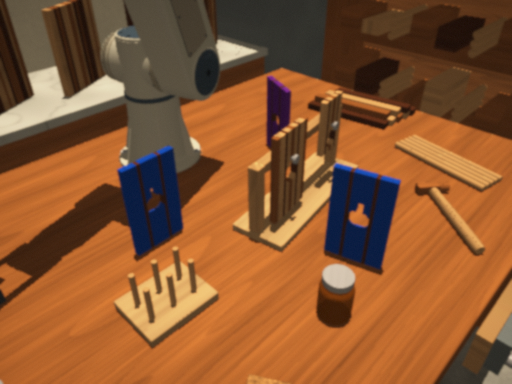

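View pics/top0.png

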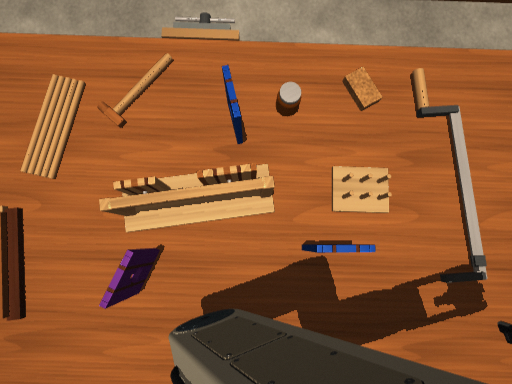

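View pics/wrist0.png

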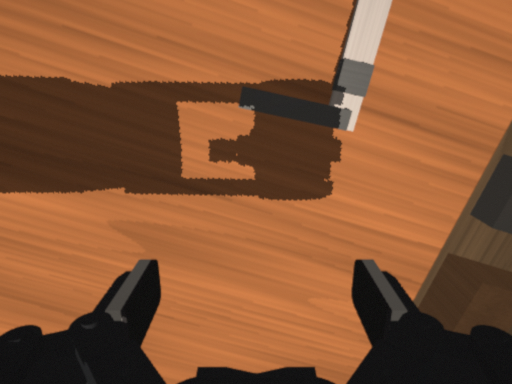

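Run:
```python
import cv2
a=cv2.imread('pics/scene0.png')[70:260,220:370]; cv2.imwrite('pics/c1.png',cv2.resize(a,None,fx=3.1,fy=3.1,interpolation=cv2.INTER_CUBIC))
a=cv2.imread('pics/top0.png')[155:235,90:400]; cv2.imwrite('pics/c2.png',cv2.resize(a,None,fx=2.5,fy=2.5,interpolation=cv2.INTER_CUBIC))
```

```text
(no output)
```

View pics/c1.png

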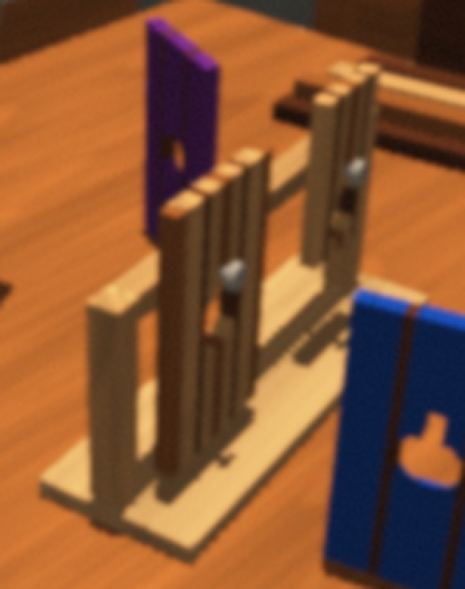

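View pics/c2.png

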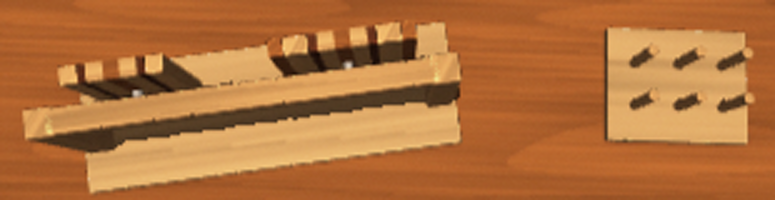

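Run:
```python
import cv2
a=cv2.imread('pics/top0.png')
def z(x0,x1,y0,y1,f,n):
    c=cv2.resize(a[y0:y1,x0:x1],None,fx=f,fy=f,interpolation=cv2.INTER_NEAREST); 
    for x in range((x0+9)//10*10,x1,10): cv2.putText(c,str(x),((x-x0)*f,8),0,.3,(255,255,255)); cv2.line(c,((x-x0)*f,8),((x-x0)*f,14),(255,255,255))
    for y in range((y0+9)//10*10,y1,10): cv2.putText(c,str(y),(0,(y-y0)*f+4),0,.3,(255,255,255)); cv2.line(c,(20,(y-y0)*f),(26,(y-y0)*f),(255,255,255))
    cv2.imwrite('pics/'+n,c)
z(190,290,155,225,8,'d1.png'); z(325,400,155,222,8,'d2.png'); z(95,195,175,240,8,'d3.png')
```

```text
(no output)
```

View pics/d1.png

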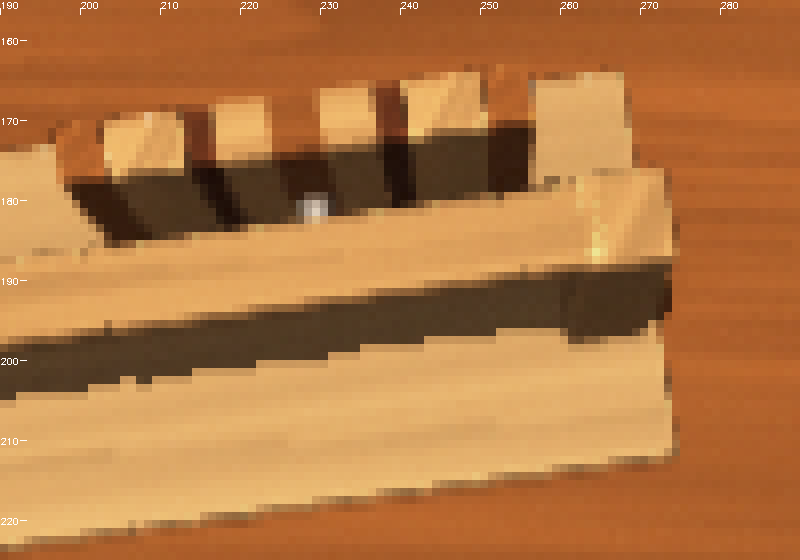

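View pics/d2.png

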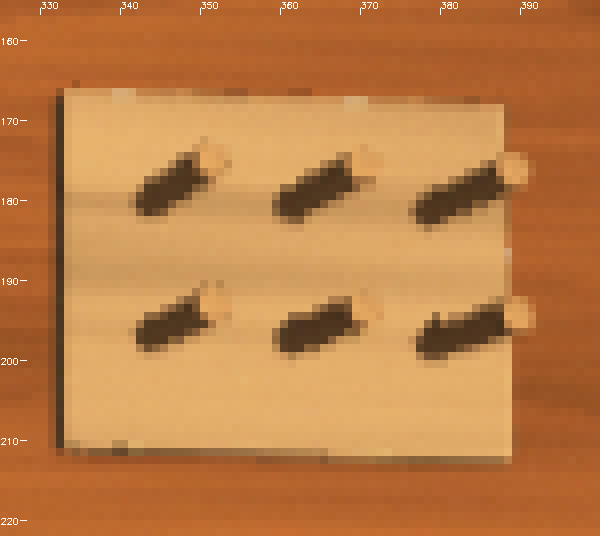

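View pics/d3.png

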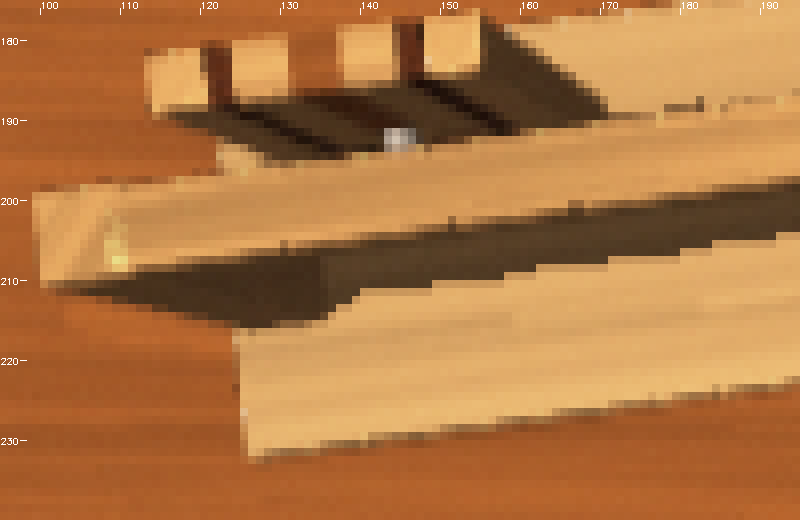

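```bash
cat >> h.py <<'E'
def ray(p,uv,z):
    K=p['camera_matrix']; d=p['rotation']@np.linalg.solve(K,[uv[0],uv[1],1.]); e=p['eye']; return e+d*(z-e[2])/d[2]
def proj(p,X):
    c=p['rotation'].T@(np.array(X)-p['eye']); u=p['camera_matrix']@c; return u[:2]/u[2]
E
python3 - <<'E'
from h import *
np.set_printoptions(precision=4,suppress=True)
t=env.camera_params('top'); s=env.camera_params('scene')
print('board top')
B=[ray(t,np.array(u)-.5,.254) for u in [(197,171),(198.5,178),(255.5,163.5),(256,170.3)]]
print(np.array(B)[:,:2], np.mean(B,0)[:2])
d=B[2]-B[0]+B[3]-B[1]; print('yaw',np.degrees(np.arctan2(d[0],-d[1])),np.linalg.norm(d)/2)
print('stand base -x corners');C=[ray(t,np.array(u)-.5,.018) for u in [(126,232.3),(274.3,212)]];print(C,np.linalg.norm(C[0]-C[1]))
v=C[0]-C[1];v/=np.linalg.norm(v); X=np.array([v[1],-v[0],0]); print('stand yaw',np.degrees(np.arctan2(X[1],X[0])))
m=(C[0]+C[1])/2+.07*X; print('origin',m, 'origin board exp',m+.015*X-.1*v,'other', m+.015*X+.1*v)
print('dowels'); D=[ray(t,np.array(u)-.5,.1) for u in [(350.5,175),(370,175.5),(388.5,176),(351.5,193),(370.5,193.5),(389,194.5)]];print(np.array(D)[:,:2],np.mean(D,0))
R=[ray(t,np.array(u)-.5,.02) for u in [(332.5,166),(388.3,168),(389,212),(333,211)]];print(np.array(R),np.mean(R,0))
d=R[0]-R[1]; print(np.degrees(np.arctan2(-d[0],d[1])));d=R[3]-R[2]; print(np.degrees(np.arctan2(-d[0],d[1])))
# reproject in scene
for X_ in B: print('scene board',proj(s,X_))
for X_ in D: print('scene dowel',proj(s,X_))
print('blue', ray(t,(229,70),.2),ray(t,(240,140),.2))
print('blue2', ray(t,(303,248),.2),ray(t,(376,248),.2))
print('jar',ray(t,(290,92),.1))
E
python3 - <<'E'
import cv2
a=cv2.imread('pics/scene0.png')
def z(x0,x1,y0,y1,f,n):
    c=cv2.resize(a[y0:y1,x0:x1],None,fx=f,fy=f,interpolation=cv2.INTER_NEAREST); 
    for x in range((x0+9)//10*10,x1,10): cv2.putText(c,str(x),((x-x0)*f,8),0,.3,(255,255,255)); cv2.line(c,((x-x0)*f,8),((x-x0)*f,14),(255,255,255))
    for y in range((y0+9)//10*10,y1,10): cv2.putText(c,str(y),(0,(y-y0)*f+4),0,.3,(255,255,255)); cv2.line(c,(20,(y-y0)*f),(26,(y-y0)*f),(255,255,255))
    cv2.imwrite('pics/'+n,c)
z(265,310,112,185,8,'e1.png'); z(110,220,245,315,7,'e2.png')
E
```

```text
board top
[[ 0.4835  0.096 ]
 [ 0.4682  0.092 ]
 [ 0.5039 -0.0303]
 [ 0.4888 -0.0318]] [0.4861 0.0315]
yaw 9.28715865084712 0.12665288002646355
stand base -x corners
[array([0.3522, 0.3219, 0.018 ]), array([ 0.4198, -0.0889,  0.018 ])] 0.41626631202787523
stand yaw 9.344871212285257
origin [0.4551 0.1279 0.018 ] origin board exp [0.4861 0.0316 0.018 ] other [0.4536 0.229  0.018 ]
dowels
[[ 0.5155 -0.2822]
 [ 0.5157 -0.3337]
 [ 0.5157 -0.3826]
 [ 0.4678 -0.2842]
 [ 0.4678 -0.334 ]
 [ 0.4665 -0.3825]] [ 0.4915 -0.3332  0.1   ]
[[ 0.5566 -0.2536  0.02  ]
 [ 0.5554 -0.4147  0.02  ]
 [ 0.4284 -0.4131  0.02  ]
 [ 0.4269 -0.2543  0.02  ]] [ 0.4918 -0.3339  0.02  ]
-0.41589878386129103
0.5314061113688427
scene board [307.8811 116.8062]
scene board [301.4904 115.3335]
scene board [277.2372 139.2263]
scene board [271.3637 137.0683]
scene dowel [191.6132 258.4821]
scene dowel [169.6727 272.7957]
scene dowel [147.2044 287.4187]
scene dowel [175.5214 247.0533]
scene dowel [154.4215 260.009 ]
scene dowel [131.968  273.1681]
blue [0.7451 0.0383 0.2   ] [0.5706 0.0061 0.2   ]
blue2 [ 0.3229 -0.1444  0.2   ] [ 0.3271 -0.3104  0.2   ]
jar [ 0.7389 -0.1215  0.1   ]
```

View pics/e1.png

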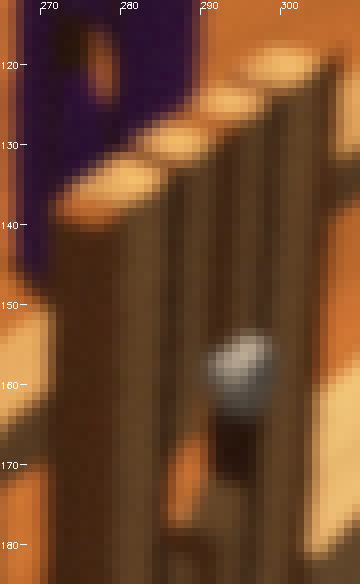

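View pics/e2.png

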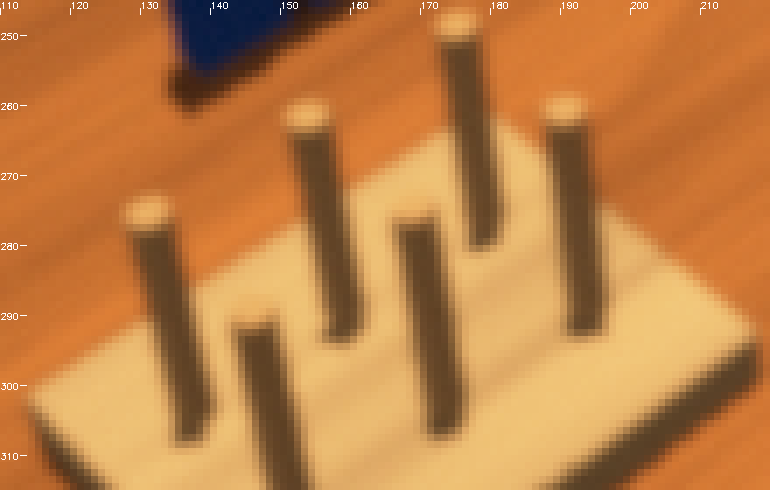

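The boards that could be confused are the striped near one (scene 288,165), the striped far one (338,120), the blue ones (152,200 and 360,215), and the purple one (278,112). The target is the larger striped board, on the stand's -y pin. It is about 130 mm wide, with its top at scene (272–306, 118–138) and top-view (197–256, 163–178). The close crop confirms the stripes and the pin. Both views agree to about 3 mm.

Request:
carry_out --motion '[{"dz": 0.025}, {"dz": 0.025, "dx": 0.0165, "dy": 0.0348, "az": 0.0793}, {"dz": 0.025, "dx": 0.0165, "dy": 0.0348, "az": 0.0793}, {"dz": 0.025, "dx": 0.0165, "dy": 0.0348, "az": 0.0793}, {"dz": 0.02, "dx": 0.0165, "dy": 0.0348, "az": 0.0793}, {"dx": 0.0165, "dy": 0.0348, "az": 0.0793}, {"dx": 0.0165, "dy": 0.0348, "az": 0.0793}, {"dx": 0.0165, "dy": 0.0348, "az": 0.0793}]'

```text
validation failed for argument at $.mo...
```

Request:
carry_out --motion '[{"dx": 0.0165, "dy": 0.0348, "az": 0.0793}, {"dx": 0.0165, "dy": 0.0348, "az": 0.0793}, {"dx": 0.0165, "dy": 0.0348, "az": 0.0793}, {"dx": 0.0165, "dy": 0.0348, "az": 0.0793}, {"dx": 0.0165, "dy": 0.0348, "az": 0.0793}, {"dx": 0.0165, "dy": 0.0348, "az": 0.0793}, {"dx": 0.0165, "dy": 0.0348, "az": 0.0793}, {"dx": 0.0165, "dy": 0.0348, "az": 0.0793}]'

```text
validation failed for argument at $.mo...
```

Request:
carry_out --motion '[{"dx": 0.0165, "dy": 0.0348, "az": 0.0793}, {"dx": 0.0165, "dy": 0.0348, "az": 0.0793}, {"dx": 0.0165, "dy": 0.0348, "az": 0.0793}, {}, {}, {}]'

```text
validation failed for argument at $.mo...
```

Run:
```python
from h import *
o=env.get_obs(); print(o['time'],o['ee_pos'],o['ee_rot'],o['q'],o['wrist_force'])
y=o['ee_rot'][:,1]; print(np.degrees(np.arctan2(y[1],y[0])))
im,p=snap('wrist','w1.png')
```

```text
0.15 [ 0.18867097 -0.5954786   0.23077062] [[ 9.53301342e-01  3.02020656e-01 -2.73259060e-04]
 [ 3.02020778e-01 -9.53300859e-01  9.59841181e-04]
 [ 2.93937665e-05 -9.97547800e-04 -9.99999502e-01]] [-7.25581917e+01  2.02511760e+01  9.36176091e+01  1.69122231e-03
  6.61883741e+01 -1.37892408e-01] [-0.12755547 -0.36537791  0.16970513]
-72.42098204399002
```

View pics/w1.png

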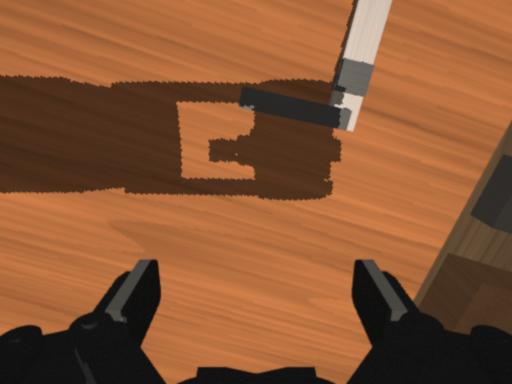

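Request:
carry_out --motion '[{"dx": 0, "dy": 0, "dz": 0.025, "ax": 0, "ay": 0, "az": 0, "grip": 0}, {"dx": 0.0165, "dy": 0.0348, "dz": 0.025, "ax": 0, "ay": 0, "az": 0.0793, "grip": 0}, {"dx": 0.0165, "dy": 0.0348, "dz": 0.025, "ax": 0, "ay": 0, "az": 0.0793, "grip": 0}, {"dx": 0.0165, "dy": 0.0348, "dz": 0.025, "ax": 0, "ay": 0, "az": 0.0793, "grip": 0}, {"dx": 0.0165, "dy": 0.0348, "dz": 0.02, "ax": 0, "ay": 0, "az": 0.0793, "grip": 0}, {"dx": 0.0165, "dy": 0.0348, "dz": 0, "ax": 0, "ay": 0, "az": 0.0793, "grip": 0}, {"dx": 0.0165, "dy": 0.0348, "dz": 0, "ax": 0, "ay": 0, "az": 0.0793, "grip": 0}, {"dx": 0.0165, "dy": 0.0348, "dz": 0, "ax": 0, "ay": 0, "az": 0.0793, "grip": 0}]'

```text
time: 0.87
ee_pos: [0.2994, -0.3616, 0.344]
ee_rot: [[0.648, 0.761, 0.001], [0.761, -0.648, -0.001], [-0.0, 0.001, -1.0]]
wrist_force: [1.6, 0.1, 0.5]
width: 1.0
```

Request:
carry_out --motion '[{"dx": 0.0165, "dy": 0.0348, "dz": 0, "ax": 0, "ay": 0, "az": 0.0793, "grip": 0}, {"dx": 0.0165, "dy": 0.0348, "dz": 0, "ax": 0, "ay": 0, "az": 0.0793, "grip": 0}, {"dx": 0.0165, "dy": 0.0348, "dz": 0, "ax": 0, "ay": 0, "az": 0.0793, "grip": 0}, {"dx": 0.0165, "dy": 0.0348, "dz": 0, "ax": 0, "ay": 0, "az": 0.0793, "grip": 0}, {"dx": 0.0165, "dy": 0.0348, "dz": 0, "ax": 0, "ay": 0, "az": 0.0793, "grip": 0}, {"dx": 0.0165, "dy": 0.0348, "dz": 0, "ax": 0, "ay": 0, "az": 0.0793, "grip": 0}, {"dx": 0.0165, "dy": 0.0348, "dz": 0, "ax": 0, "ay": 0, "az": 0.0793, "grip": 0}, {"dx": 0.0165, "dy": 0.0348, "dz": 0, "ax": 0, "ay": 0, "az": 0.0793, "grip": 0}]'

```text
time: 1.53
ee_pos: [0.4313, -0.083, 0.3437]
ee_rot: [[0.071, 0.998, 0.001], [0.998, -0.071, -0.0], [-0.0, 0.001, -1.0]]
wrist_force: [0.7, -0.4, 0.4]
width: 0.999
```

Request:
carry_out --motion '[{"dx": 0.0165, "dy": 0.0348, "dz": 0, "ax": 0, "ay": 0, "az": 0.0793, "grip": 0}, {"dx": 0.0165, "dy": 0.0348, "dz": 0, "ax": 0, "ay": 0, "az": 0.0793, "grip": 0}, {"dx": 0.0165, "dy": 0.0348, "dz": 0, "ax": 0, "ay": 0, "az": 0.0793, "grip": 0}, {"dx": 0, "dy": 0, "dz": 0, "ax": 0, "ay": 0, "az": 0, "grip": 0}, {"dx": 0, "dy": 0, "dz": 0, "ax": 0, "ay": 0, "az": 0, "grip": 0}, {"dx": 0, "dy": 0, "dz": 0, "ax": 0, "ay": 0, "az": 0, "grip": 0}]'

```text
time: 2.03
ee_pos: [0.4801, 0.0194, 0.3432]
ee_rot: [[-0.163, 0.987, -0.001], [0.987, 0.163, -0.0], [-0.0, -0.001, -1.0]]
wrist_force: [-0.1, 0.4, -0.5]
width: 1.002
```

Run:
```python
from h import *
o=env.get_obs(); print(o['time'],o['ee_pos'],o['ee_rot'],o['q'],o['wrist_force'])
y=o['ee_rot'][:,1]; print(np.degrees(np.arctan2(y[1],y[0])))
im,p=snap('wrist','w1.png')
for z in (.254,): 
    for X in [(.4835,.096,z),(.4682,.092,z),(.5039,-.0303,z),(.4888,-.0318,z)]: print(proj(p,X))
```

```text
2.0333 [0.4801441  0.01944958 0.34324371] [[-1.62897536e-01  9.86642575e-01 -9.06785043e-04]
 [ 9.86642939e-01  1.62897158e-01 -4.77097968e-04]
 [-3.23012462e-04 -9.72391143e-04 -9.99999475e-01]] [ 2.15889417e+00  1.53716600e+00  1.02414556e+02 -2.61239758e-02
  7.61012269e+01 -7.20993023e+00] [-0.08156542  0.44995432 -0.50138057]
9.37510228764527
[279.82935112  95.03571967]
[256.1920452   97.32438617]
[275.70906461 264.68206387]
[256.45800165 263.57069303]
```

View pics/w1.png

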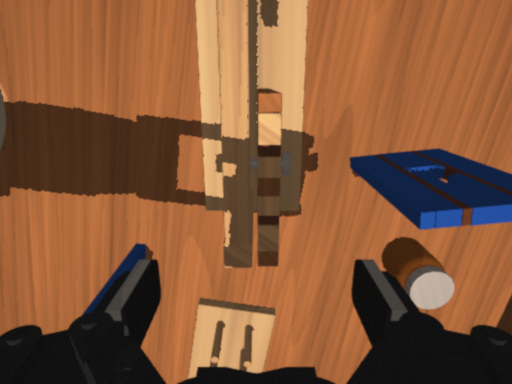

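```bash
python3 - <<'E'
from h import *
p=env.camera_params('wrist'); s=env.camera_params('scene'); t=env.camera_params('top')
for z in (.15,.2,.225,.25):
    print(z,'wrist',ray(p,(352,160),z)[:2],ray(p,(422,226),z)[:2],'scene',ray(s,(336,165),z)[:2],ray(s,(398,181),z)[:2],'top',ray(t,(224,66),z)[:2],ray(t,(244,140),z)[:2])
E
python3 - <<'E'
import cv2
a=cv2.imread('pics/top0.png')
c=cv2.resize(a[55:150,210:260],None,fx=6,fy=6,interpolation=cv2.INTER_NEAREST); cv2.imwrite('pics/f1.png',c)
E
```

```text
0.15 wrist [0.57543766 0.04256072] [ 0.6691873 -0.0164705] scene [0.55965352 0.11502152] [0.69619767 0.15433687] top [0.78149983 0.05555682] [ 0.5857649  -0.00208515]
0.2 wrist [0.55936326 0.05109777] [0.63921301 0.00081887] scene [0.60309352 0.04572632] [0.72683612 0.0813557 ] top [0.75507035 0.05086409] [ 0.57089327 -0.00337421]
0.225 wrist [0.55132606 0.05536629] [0.62422586 0.00946355] scene [0.62481353 0.01107872] [0.74215535 0.04486512] top [0.74185561 0.04851772] [ 0.56345745 -0.00401874]
0.25 wrist [0.54328887 0.05963481] [0.60923872 0.01810824] scene [ 0.64653353 -0.02356887] [0.75747457 0.00837454] top [0.72864087 0.04617136] [ 0.55602164 -0.00466327]
```

View pics/f1.png

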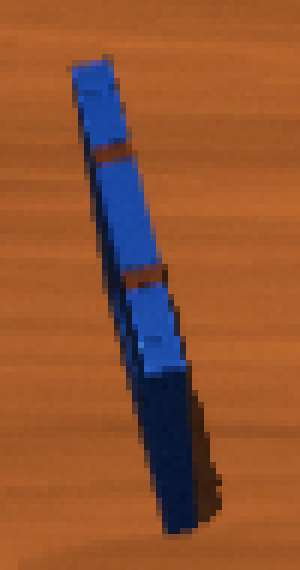

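The wrist view agrees with the estimate: the board's top strip is at px (258–280, 90–265). The blue board's near edge is at x≈0.62, so there is clearance.

Request:
carry_out --motion '[{"dx": 0.0035, "dy": 0.0065, "dz": -0.02, "ax": 0, "ay": 0, "az": 0, "grip": 0}, {"dx": 0.0035, "dy": 0.0065, "dz": -0.02, "ax": 0, "ay": 0, "az": 0, "grip": 0}, {"dx": 0, "dy": 0, "dz": -0.02, "ax": 0, "ay": 0, "az": 0, "grip": 0}, {"dx": 0, "dy": 0, "dz": -0.02, "ax": 0, "ay": 0, "az": 0, "grip": 0}, {"dx": 0, "dy": 0, "dz": -0.02, "ax": 0, "ay": 0, "az": 0, "grip": 0}, {"dx": 0, "dy": 0, "dz": -0.015, "ax": 0, "ay": 0, "az": 0, "grip": 0}, {"dx": 0, "dy": 0, "dz": -0.01, "ax": 0, "ay": 0, "az": 0, "grip": 0}, {"dx": 0, "dy": 0, "dz": -0.007, "ax": 0, "ay": 0, "az": 0, "grip": 0}]'

```text
time: 2.75
ee_pos: [0.4869, 0.0313, 0.2107]
ee_rot: [[-0.161, 0.987, -0.001], [0.987, 0.161, -0.0], [-0.0, -0.001, -1.0]]
wrist_force: [-0.6, -0.2, 0.0]
width: 1.002
```

Request:
carry_out --motion '[{"dx": 0, "dy": 0, "dz": 0, "ax": 0, "ay": 0, "az": 0, "grip": 0}, {"dx": 0, "dy": 0, "dz": 0, "ax": 0, "ay": 0, "az": 0, "grip": 0}]'

```text
time: 2.92
ee_pos: [0.4877, 0.032, 0.212]
ee_rot: [[-0.162, 0.987, 0.0], [0.987, 0.162, -0.0], [-0.0, 0.0, -1.0]]
wrist_force: [0.1, -0.1, 0.4]
width: 0.999
```

Run:
```python
from h import *
o=env.get_obs(); print(o['time'],o['ee_pos'],o['wrist_force'])
im,p=snap('wrist','w2.png')
im,p=snap('scene','s2.png')
cv2.imwrite('pics/s2c.png',cv2.resize(im[60:250,210:370,::-1],None,fx=3.1,fy=3.1,interpolation=cv2.INTER_CUBIC))
```

```text
2.9167 [0.48767789 0.03203903 0.211954  ] [ 0.11697228 -0.12180711  0.4471754 ]
```

View pics/w2.png

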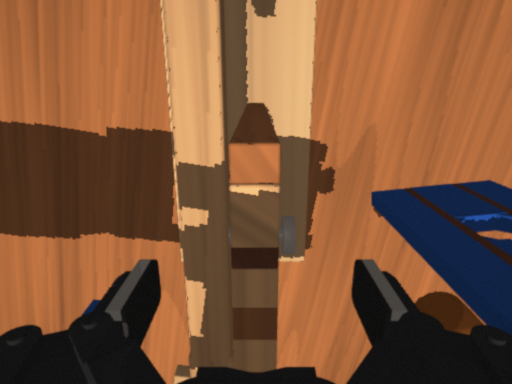

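View pics/s2c.png

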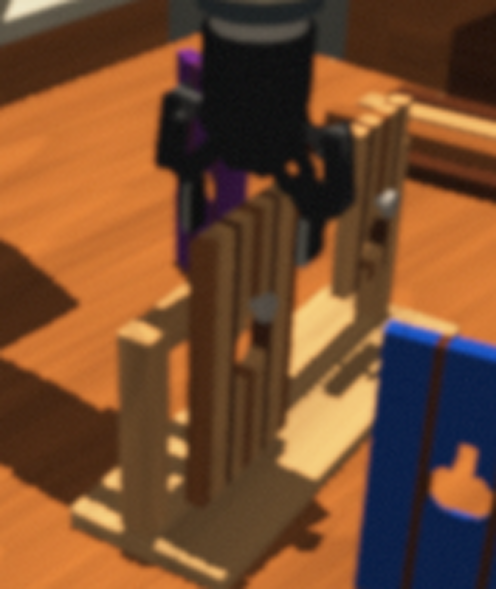

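The board top (px 228–279) sits centred between the fingers (px 158 and 355). Closing.

Request:
carry_out --motion '[{"dx": 0, "dy": 0, "dz": 0, "ax": 0, "ay": 0, "az": 0, "grip": 1}, {"dx": 0, "dy": 0, "dz": 0, "ax": 0, "ay": 0, "az": 0, "grip": 1}, {"dx": 0, "dy": 0, "dz": 0, "ax": 0, "ay": 0, "az": 0, "grip": 1}, {"dx": 0, "dy": 0, "dz": 0, "ax": 0, "ay": 0, "az": 0, "grip": 1}, {"dx": 0, "dy": 0, "dz": 0, "ax": 0, "ay": 0, "az": 0, "grip": 1}, {"dx": 0, "dy": 0, "dz": 0, "ax": 0, "ay": 0, "az": 0, "grip": 1}, {"dx": 0, "dy": 0, "dz": 0, "ax": 0, "ay": 0, "az": 0, "grip": 1}, {"dx": 0, "dy": 0, "dz": 0, "ax": 0, "ay": 0, "az": 0, "grip": 1}]' --newtons 70

```text
time: 3.68
ee_pos: [0.4874, 0.0325, 0.2117]
ee_rot: [[-0.163, 0.987, -0.0], [0.987, 0.163, -0.0], [0.0, -0.0, -1.0]]
wrist_force: [-0.9, 0.2, 3.7]
width: 0.176
```

Request:
carry_out --motion '[{"dx": 0, "dy": 0, "dz": 0, "ax": 0, "ay": 0, "az": 0, "grip": 1}, {"dx": 0, "dy": 0, "dz": 0, "ax": 0, "ay": 0, "az": 0, "grip": 1}, {"dx": 0, "dy": 0, "dz": 0, "ax": 0, "ay": 0, "az": 0, "grip": 1}, {"dx": 0, "dy": 0, "dz": 0, "ax": 0, "ay": 0, "az": 0, "grip": 1}]'

```text
time: 4.02
ee_pos: [0.4874, 0.0326, 0.2117]
ee_rot: [[-0.163, 0.987, -0.0], [0.987, 0.163, 0.0], [0.0, -0.0, -1.0]]
wrist_force: [-3.0, 0.5, 5.6]
width: 0.181
```

Request:
carry_out --motion '[{"dx": 0, "dy": 0, "dz": 0.006, "ax": 0, "ay": 0, "az": 0, "grip": 1}, {"dx": 0, "dy": 0, "dz": 0.007, "ax": 0, "ay": 0, "az": 0, "grip": 1}, {"dx": 0, "dy": 0, "dz": 0.007, "ax": 0, "ay": 0, "az": 0, "grip": 1}, {"dx": 0, "dy": 0, "dz": 0.007, "ax": 0, "ay": 0, "az": 0, "grip": 1}, {"dx": 0, "dy": 0, "dz": 0.007, "ax": 0, "ay": 0, "az": 0, "grip": 1}, {"dx": 0, "dy": 0, "dz": 0.007, "ax": 0, "ay": 0, "az": 0, "grip": 1}, {"dx": 0, "dy": 0, "dz": 0, "ax": 0, "ay": 0, "az": 0, "grip": 1}, {"dx": 0, "dy": 0, "dz": 0, "ax": 0, "ay": 0, "az": 0, "grip": 1}]'

```text
time: 4.68
ee_pos: [0.4878, 0.0325, 0.2531]
ee_rot: [[-0.163, 0.987, 0.001], [0.987, 0.163, 0.0], [-0.0, 0.001, -1.0]]
wrist_force: [0.3, -0.3, -2.4]
width: 0.179
```

Run:
```python
from h import *
o=env.get_obs(); print(o['time'],o['ee_pos'],o['wrist_force'],o['width'])
im,p=snap('scene','s3.png')
cv2.imwrite('pics/s3c.png',cv2.resize(im[60:250,210:370,::-1],None,fx=3.1,fy=3.1,interpolation=cv2.INTER_CUBIC))
```

```text
4.6833 [0.48781491 0.0325476  0.25307096] [ 0.34012443 -0.31285358 -2.39908653] 0.17949754113714259
```

View pics/s3c.png

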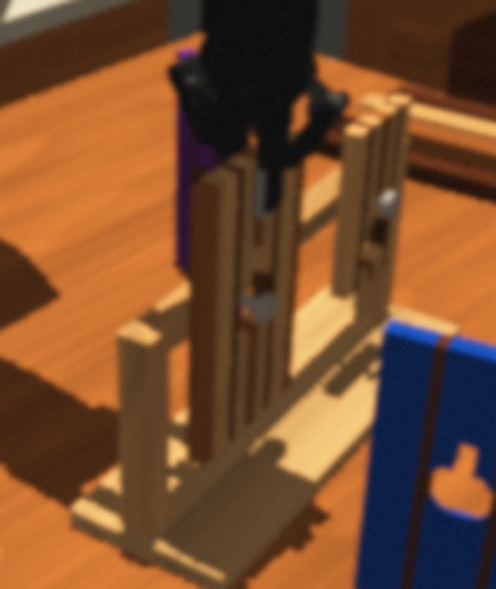

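The pin's head is now at the wide end of the keyhole, and the force shows free weight only. Drawing the board off along the pin.

Request:
carry_out --motion '[{"dx": 0.0066, "dy": 0.0011, "dz": 0, "ax": 0, "ay": 0, "az": 0, "grip": 1}, {"dx": 0.0066, "dy": 0.0011, "dz": 0, "ax": 0, "ay": 0, "az": 0, "grip": 1}, {"dx": 0.0066, "dy": 0.0011, "dz": 0, "ax": 0, "ay": 0, "az": 0, "grip": 1}, {"dx": 0.0066, "dy": 0.0011, "dz": 0, "ax": 0, "ay": 0, "az": 0, "grip": 1}, {"dx": 0.0066, "dy": 0.0011, "dz": 0, "ax": 0, "ay": 0, "az": 0, "grip": 1}, {"dx": 0.0066, "dy": 0.0011, "dz": 0, "ax": 0, "ay": 0, "az": 0, "grip": 1}, {"dx": 0.0066, "dy": 0.0011, "dz": 0, "ax": 0, "ay": 0, "az": 0, "grip": 1}, {"dx": 0, "dy": 0, "dz": 0, "ax": 0, "ay": 0, "az": 0, "grip": 1}]'

```text
time: 5.4
ee_pos: [0.5352, 0.0404, 0.2525]
ee_rot: [[-0.163, 0.987, 0.001], [0.987, 0.163, 0.0], [-0.0, 0.001, -1.0]]
wrist_force: [-0.0, -0.0, -2.6]
width: 0.175
```

Run:
```python
from h import *
o=env.get_obs(); print(o['time'],o['ee_pos'],o['wrist_force'],o['width'])
im,p=snap('scene','s4.png')
cv2.imwrite('pics/s4c.png',cv2.resize(im[60:250,210:370,::-1],None,fx=3.1,fy=3.1,interpolation=cv2.INTER_CUBIC))
```

```text
5.4 [0.53516956 0.04044822 0.25247617] [-4.69733084e-04 -2.43220292e-02 -2.63717723e+00] 0.17508111977931962
```

View pics/s4c.png

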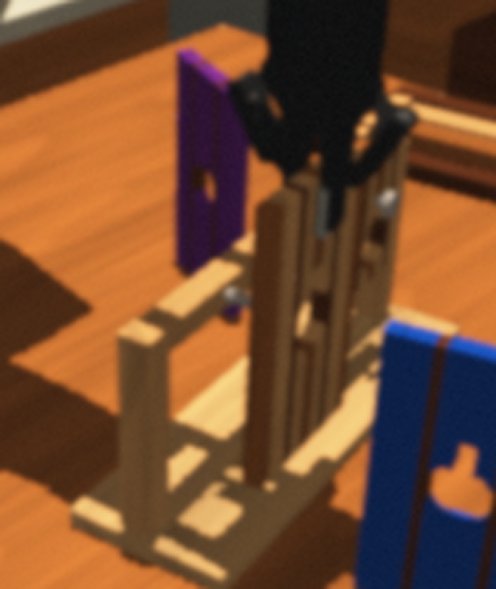

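The pin is bare and the board hangs free. Lifting and carrying it to the rack.

Request:
carry_out --motion '[{"dx": 0, "dy": 0, "dz": 0.02, "ax": 0, "ay": 0, "az": 0, "grip": 1}, {"dx": 0, "dy": 0, "dz": 0.03, "ax": 0, "ay": 0, "az": 0, "grip": 1}, {"dx": 0, "dy": -0.01, "dz": 0.03, "ax": 0, "ay": 0, "az": 0, "grip": 1}, {"dx": 0, "dy": -0.02, "dz": 0.02, "ax": 0, "ay": 0, "az": 0, "grip": 1}, {"dx": 0, "dy": -0.02, "dz": 0.01, "ax": 0, "ay": 0, "az": -0.02, "grip": 1}, {"dx": 0, "dy": -0.025, "dz": 0, "ax": 0, "ay": 0, "az": -0.02, "grip": 1}, {"dx": 0, "dy": -0.025, "dz": 0, "ax": 0, "ay": 0, "az": -0.02, "grip": 1}, {"dx": 0, "dy": -0.025, "dz": 0, "ax": 0, "ay": 0, "az": -0.02, "grip": 1}]'

```text
time: 6.12
ee_pos: [0.5332, -0.0858, 0.3629]
ee_rot: [[-0.083, 0.997, 0.0], [0.997, 0.083, -0.0], [-0.0, 0.0, -1.0]]
wrist_force: [0.4, -0.5, -2.5]
width: 0.184
```

Request:
carry_out --motion '[{"dx": -0.005, "dy": -0.03, "dz": 0, "ax": 0, "ay": 0, "az": -0.02, "grip": 1}, {"dx": -0.005, "dy": -0.03, "dz": 0, "ax": 0, "ay": 0, "az": -0.02, "grip": 1}, {"dx": -0.005, "dy": -0.03, "dz": 0, "ax": 0, "ay": 0, "az": -0.02, "grip": 1}, {"dx": -0.005, "dy": -0.03, "dz": 0, "ax": 0, "ay": 0, "az": -0.02, "grip": 1}, {"dx": -0.005, "dy": -0.03, "dz": 0, "ax": 0, "ay": 0, "az": 0, "grip": 1}, {"dx": -0.005, "dy": -0.03, "dz": 0, "ax": 0, "ay": 0, "az": 0, "grip": 1}, {"dx": -0.005, "dy": -0.03, "dz": 0, "ax": 0, "ay": 0, "az": 0, "grip": 1}, {"dx": -0.005, "dy": -0.02, "dz": 0, "ax": 0, "ay": 0, "az": 0, "grip": 1}]'

```text
time: 6.78
ee_pos: [0.4928, -0.3172, 0.3624]
ee_rot: [[-0.002, 1.0, -0.0], [1.0, 0.002, -0.001], [-0.001, -0.0, -1.0]]
wrist_force: [0.9, 0.4, -1.7]
width: 0.179
```

Request:
carry_out --motion '[{"dx": -0.003, "dy": -0.015, "dz": 0, "ax": 0, "ay": 0, "az": 0, "grip": 1}, {"dx": 0, "dy": -0.005, "dz": 0, "ax": 0, "ay": 0, "az": 0, "grip": 1}, {"dx": 0, "dy": 0, "dz": 0, "ax": 0, "ay": 0, "az": 0, "grip": 1}, {"dx": 0, "dy": 0, "dz": 0, "ax": 0, "ay": 0, "az": 0, "grip": 1}, {"dx": 0, "dy": 0, "dz": 0, "ax": 0, "ay": 0, "az": 0, "grip": 1}]'

```text
time: 7.2
ee_pos: [0.491, -0.3336, 0.3625]
ee_rot: [[-0.004, 1.0, -0.0], [1.0, 0.004, 0.001], [0.001, 0.0, -1.0]]
wrist_force: [0.2, 0.3, -2.3]
width: 0.179
```

Run:
```python
from h import *
o=env.get_obs(); print(o['time'],o['ee_pos'],o['wrist_force'],o['width'])
y=o['ee_rot'][:,1]; print(np.degrees(np.arctan2(y[1],y[0])))
for n in ('scene','top','wrist'):
    im,p=snap(n,n+'5.png')
    if n=='scene': cv2.imwrite('pics/s5c.png',cv2.resize(im[60:350,60:290,::-1],None,fx=2,fy=2,interpolation=cv2.INTER_CUBIC))
    if n=='top': cv2.imwrite('pics/t5c.png',cv2.resize(im[130:260,280:420,::-1],None,fx=4,fy=4,interpolation=cv2.INTER_CUBIC))
```

```text
7.2 [ 0.49101518 -0.33359203  0.36253217] [ 0.19033451  0.27301851 -2.31790828] 0.1790184607478026
0.24804540181147847
```

View pics/s5c.png

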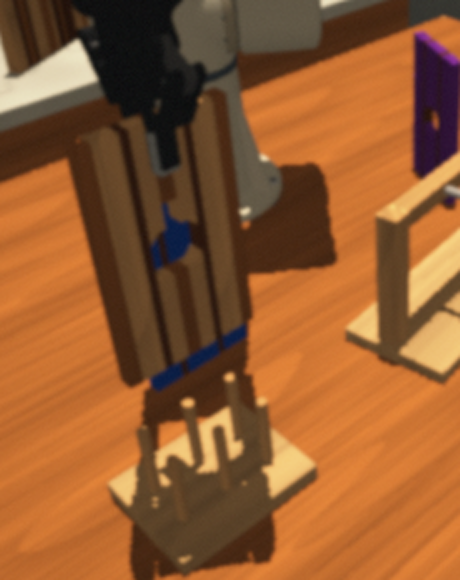

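View pics/t5c.png

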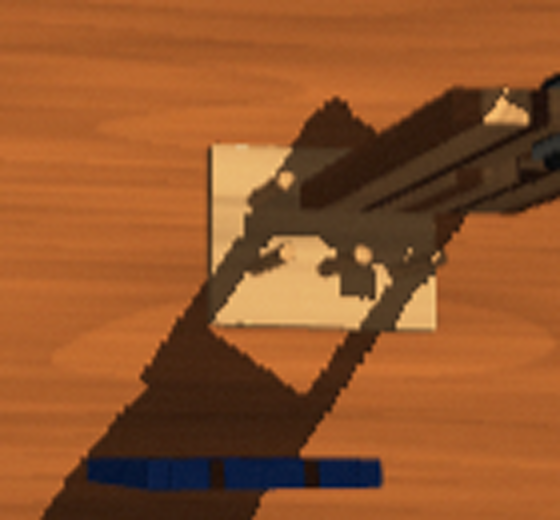

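View pics/wrist5.png

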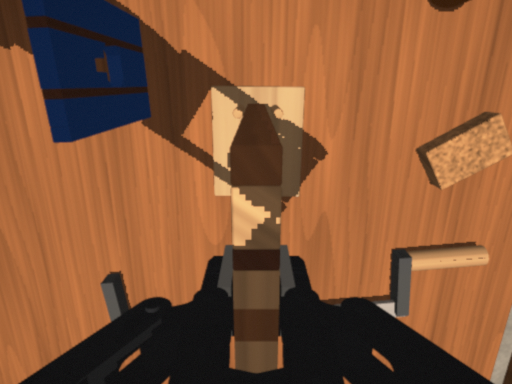

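Run:
```python
from h import *
s=env.camera_params('scene')
f=lambda X:(proj(s,X)-[60,60])*2
for z in (.3625-.184,.3625+.041):
  for y in (-.3986,-.2686): print(z,y,f((.499,y,z)))
```

```text
0.1785 -0.3986 [133.00592278 389.88514081]
0.1785 -0.2686 [255.93209645 318.81552523]
0.40349999999999997 -0.3986 [ 76.16498845 150.5270015 ]
0.40349999999999997 -0.2686 [228.85110828  93.10250376]
```

The predicted corner positions match the picture to about 2–3 mm, so the board is upright over the groove. In the wrist view the dowels at px 237 and 278 straddle the board's foot at 257. Lowering.

Request:
carry_out --motion '[{"dx": 0.0005, "dy": 0, "dz": -0.015, "ax": 0, "ay": 0, "az": 0, "grip": 1}, {"dx": 0, "dy": 0, "dz": -0.02, "ax": 0, "ay": 0, "az": 0, "grip": 1}, {"dx": 0, "dy": 0, "dz": -0.02, "ax": 0, "ay": 0, "az": 0, "grip": 1}, {"dx": 0, "dy": 0, "dz": -0.01, "ax": 0, "ay": 0, "az": 0, "grip": 1}, {"dx": 0, "dy": 0, "dz": -0.01, "ax": 0, "ay": 0, "az": 0, "grip": 1}, {"dx": 0, "dy": 0, "dz": -0.01, "ax": 0, "ay": 0, "az": 0, "grip": 1}, {"dx": 0, "dy": 0, "dz": -0.01, "ax": 0, "ay": 0, "az": 0, "grip": 1}, {"dx": 0, "dy": 0, "dz": -0.005, "ax": 0, "ay": 0, "az": 0, "grip": 1}]'

```text
time: 8.02
ee_pos: [0.4911, -0.3346, 0.2615]
ee_rot: [[-0.003, 1.0, -0.001], [1.0, 0.003, 0.0], [0.0, -0.001, -1.0]]
wrist_force: [0.2, -0.1, -3.1]
width: 0.177
```

Run:
```python
from h import *
o=env.get_obs(); print(o['time'],o['ee_pos'],o['wrist_force'],o['width'])
im,p=snap('scene','s6.png'); cv2.imwrite('pics/s6c.png',cv2.resize(im[100:350,80:260,::-1],None,fx=2.4,fy=2.4,interpolation=cv2.INTER_CUBIC))
```

```text
8.0167 [ 0.49110374 -0.33456647  0.26150673] [ 0.22548757 -0.08186155 -3.08704181] 0.17738130834489677
```

View pics/s6c.png

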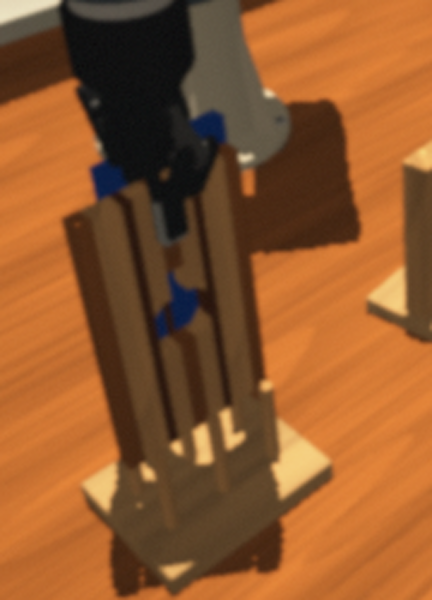

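The foot is between the two dowel rows with no side force. Continuing down gently.

Request:
carry_out --motion '[{"dx": 0, "dy": 0, "dz": -0.01, "ax": 0, "ay": 0, "az": 0, "grip": 1}, {"dx": 0, "dy": 0, "dz": -0.01, "ax": 0, "ay": 0, "az": 0, "grip": 1}, {"dx": 0, "dy": 0, "dz": -0.01, "ax": 0, "ay": 0, "az": 0, "grip": 1}, {"dx": 0, "dy": 0, "dz": -0.008, "ax": 0, "ay": 0, "az": 0, "grip": 1}, {"dx": 0, "dy": 0, "dz": -0.006, "ax": 0, "ay": 0, "az": 0, "grip": 1}, {"dx": 0, "dy": 0, "dz": -0.004, "ax": 0, "ay": 0, "az": 0, "grip": 1}, {"dx": 0, "dy": 0, "dz": -0.002, "ax": 0, "ay": 0, "az": 0, "grip": 1}, {"dx": 0, "dy": 0, "dz": 0, "ax": 0, "ay": 0, "az": 0, "grip": 1}]'

```text
time: 8.73
ee_pos: [0.4911, -0.3347, 0.2121]
ee_rot: [[-0.003, 1.0, -0.001], [1.0, 0.003, 0.0], [0.0, -0.001, -1.0]]
wrist_force: [-0.0, -0.1, -2.6]
width: 0.178
```

Request:
carry_out --motion '[{"dx": 0, "dy": 0, "dz": -0.001, "ax": 0, "ay": 0, "az": 0, "grip": 1}, {"dx": 0, "dy": 0, "dz": -0.001, "ax": 0, "ay": 0, "az": 0, "grip": 1}, {"dx": 0, "dy": 0, "dz": 0, "ax": 0, "ay": 0, "az": 0, "grip": 1}]'

```text
time: 8.98
ee_pos: [0.4913, -0.3348, 0.2108]
ee_rot: [[-0.003, 1.0, 0.0], [1.0, 0.003, -0.0], [-0.0, 0.0, -1.0]]
wrist_force: [-0.7, -0.7, -2.8]
width: 0.178
```

Request:
carry_out --motion '[{"dx": 0, "dy": 0, "dz": -0.002, "ax": 0, "ay": 0, "az": 0, "grip": 1}, {"dx": 0, "dy": 0, "dz": -0.0015, "ax": 0, "ay": 0, "az": 0, "grip": 1}, {"dx": 0, "dy": 0, "dz": 0, "ax": 0, "ay": 0, "az": 0, "grip": 1}, {"dx": 0, "dy": 0, "dz": 0, "ax": 0, "ay": 0, "az": 0, "grip": 1}]'

```text
time: 9.32
ee_pos: [0.4911, -0.3347, 0.2069]
ee_rot: [[-0.003, 1.0, -0.0], [1.0, 0.003, 0.0], [0.0, -0.0, -1.0]]
wrist_force: [0.5, 0.4, -2.6]
width: 0.178
```

Request:
carry_out --motion '[{"dx": 0, "dy": 0, "dz": -0.001, "ax": 0, "ay": 0, "az": 0, "grip": 1}, {"dx": 0, "dy": 0, "dz": -0.001, "ax": 0, "ay": 0, "az": 0, "grip": 1}, {"dx": 0, "dy": 0, "dz": 0, "ax": 0, "ay": 0, "az": 0, "grip": 1}]'

```text
time: 9.57
ee_pos: [0.4911, -0.3347, 0.2048]
ee_rot: [[-0.003, 1.0, -0.0], [1.0, 0.003, 0.0], [0.0, -0.0, -1.0]]
wrist_force: [-0.8, -0.1, -3.4]
width: 0.178
```

Request:
carry_out --motion '[{"dx": 0, "dy": 0, "dz": -0.001, "ax": 0, "ay": 0, "az": 0, "grip": 1}, {"dx": 0, "dy": 0, "dz": 0, "ax": 0, "ay": 0, "az": 0, "grip": 1}, {"dx": 0, "dy": 0, "dz": 0, "ax": 0, "ay": 0, "az": 0, "grip": 1}]'

```text
time: 9.82
ee_pos: [0.4912, -0.3348, 0.204]
ee_rot: [[-0.003, 1.0, -0.0], [1.0, 0.003, 0.0], [0.0, -0.0, -1.0]]
wrist_force: [0.5, 0.3, -3.1]
width: 0.177
```

Request:
carry_out --motion '[{"dx": 0, "dy": 0, "dz": -0.001, "ax": 0, "ay": 0, "az": 0, "grip": 1}, {"dx": 0, "dy": 0, "dz": 0, "ax": 0, "ay": 0, "az": 0, "grip": 1}, {"dx": 0, "dy": 0, "dz": 0, "ax": 0, "ay": 0, "az": 0, "grip": 1}]'

```text
time: 10.07
ee_pos: [0.4912, -0.3348, 0.203]
ee_rot: [[-0.003, 1.0, -0.0], [1.0, 0.003, -0.0], [-0.0, -0.0, -1.0]]
wrist_force: [0.3, 0.5, -3.0]
width: 0.178
```

Request:
carry_out --motion '[{"dx": 0, "dy": 0, "dz": -0.001, "ax": 0, "ay": 0, "az": 0, "grip": 1}, {"dx": 0, "dy": 0, "dz": 0, "ax": 0, "ay": 0, "az": 0, "grip": 1}, {"dx": 0, "dy": 0, "dz": 0, "ax": 0, "ay": 0, "az": 0, "grip": 1}]'

```text
time: 10.32
ee_pos: [0.4912, -0.3347, 0.202]
ee_rot: [[-0.003, 1.0, -0.0], [1.0, 0.003, 0.0], [0.0, -0.0, -1.0]]
wrist_force: [0.3, -0.3, -2.7]
width: 0.175
```

Request:
carry_out --motion '[{"dx": 0, "dy": 0, "dz": -0.001, "ax": 0, "ay": 0, "az": 0, "grip": 1}, {"dx": 0, "dy": 0, "dz": 0, "ax": 0, "ay": 0, "az": 0, "grip": 1}, {"dx": 0, "dy": 0, "dz": 0, "ax": 0, "ay": 0, "az": 0, "grip": 1}]'

```text
time: 10.57
ee_pos: [0.4915, -0.3349, 0.2019]
ee_rot: [[-0.003, 1.0, 0.001], [1.0, 0.003, -0.0], [-0.0, 0.001, -1.0]]
wrist_force: [-1.3, 1.5, 5.5]
width: 0.177
```

Run:
```python
from h import *
im,p=snap('scene','s7.png'); cv2.imwrite('pics/s7c.png',cv2.resize(im[120:350,90:240,::-1],None,fx=2.6,fy=2.6,interpolation=cv2.INTER_CUBIC))
f=lambda X:(proj(p,X)-[90,120])*2.6
for z in (.02,.0175+.227):
  for y in (-.3997,-.2697): print(f((.499,y,z)))
print(env.get_obs()['ee_pos'],env.get_obs()['wrist_force'])
```

```text
[131.7518563  512.37432176]
[272.36554325 415.41006788]
[ 74.4837203  272.39994303]
[244.31332444 183.24072898]
[ 0.49153354 -0.33485468  0.20189717] [-0.90002697  1.80245592  5.00657841]
```

View pics/s7c.png

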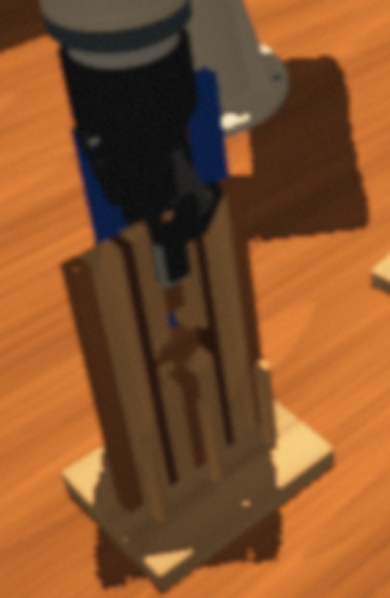

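The board is on the base: force has gone from −3 to +5 N and the height is as expected. Releasing and retreating upward.

Request:
carry_out --motion '[{"dx": 0, "dy": 0, "dz": 0.0005, "ax": 0, "ay": 0, "az": 0, "grip": 0.7}, {"dx": 0, "dy": 0, "dz": 0, "ax": 0, "ay": 0, "az": 0, "grip": 0.6}, {"dx": 0, "dy": 0, "dz": 0, "ax": 0, "ay": 0, "az": 0, "grip": 0.4}, {"dx": 0, "dy": 0, "dz": 0, "ax": 0, "ay": 0, "az": 0, "grip": 0.2}, {"dx": 0, "dy": 0, "dz": 0, "ax": 0, "ay": 0, "az": 0, "grip": 0.2}, {"dx": 0, "dy": 0, "dz": 0, "ax": 0, "ay": 0, "az": 0, "grip": 0.2}, {"dx": 0, "dy": 0, "dz": 0, "ax": 0, "ay": 0, "az": 0, "grip": 0.2}]'

```text
time: 11.2
ee_pos: [0.4912, -0.3348, 0.2015]
ee_rot: [[-0.003, 1.0, -0.0], [1.0, 0.003, 0.0], [0.0, -0.0, -1.0]]
wrist_force: [-0.4, -0.4, 0.0]
width: 0.799
```

Run:
```python
from h import *
o=env.get_obs(); print(o['ee_pos'],o['wrist_force'],o['width'])
snap('wrist','w8.png')
im,p=snap('scene','s8.png'); cv2.imwrite('pics/s8c.png',cv2.resize(im[120:350,90:240,::-1],None,fx=2.6,fy=2.6,interpolation=cv2.INTER_CUBIC))
```

```text
[ 0.49122946 -0.33477511  0.20148083] [-0.44898137 -0.35788144  0.04033775] 0.799129719281326
```

View pics/s8c.png

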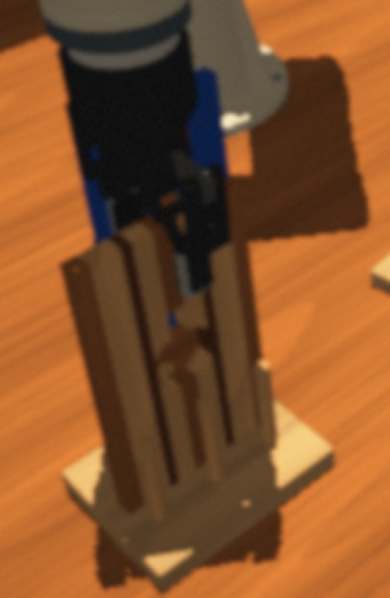

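View pics/w8.png

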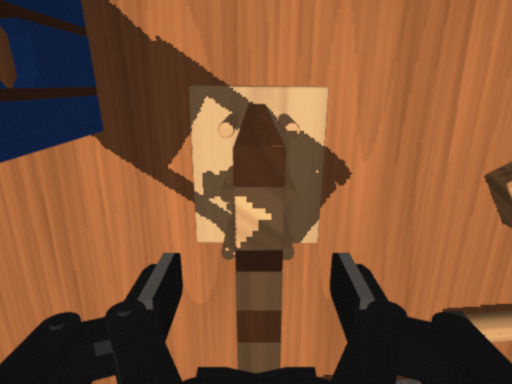

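The board stands free and upright between the dowels, at wrist px 226/292 and 228/289. Backing off upward.

Request:
carry_out --motion '[{"dx": 0, "dy": 0, "dz": 0.01, "ax": 0, "ay": 0, "az": 0, "grip": 0.1}, {"dx": 0, "dy": 0, "dz": 0.02, "ax": 0, "ay": 0, "az": 0, "grip": 0.1}, {"dx": 0, "dy": 0, "dz": 0.025, "ax": 0, "ay": 0, "az": 0, "grip": 0.1}, {"dx": 0, "dy": 0, "dz": 0.025, "ax": 0, "ay": 0, "az": 0, "grip": 0.1}, {"dx": 0, "dy": 0, "dz": 0.025, "ax": 0, "ay": 0, "az": 0, "grip": 0.1}, {"dx": 0, "dy": 0, "dz": 0.025, "ax": 0, "ay": 0, "az": 0, "grip": 0.1}, {"dx": 0, "dy": 0, "dz": 0.02, "ax": 0, "ay": 0, "az": 0, "grip": 0.1}, {"dx": 0, "dy": 0, "dz": 0.01, "ax": 0, "ay": 0, "az": 0, "grip": 0.1}]'

```text
time: 11.97
ee_pos: [0.4919, -0.3353, 0.3654]
ee_rot: [[-0.003, 1.0, 0.004], [1.0, 0.003, -0.003], [-0.003, 0.004, -1.0]]
wrist_force: [0.8, 0.4, 0.9]
width: 0.902
```

Request:
carry_out --motion '[{"dx": 0, "dy": -0.03, "dz": 0, "ax": 0, "ay": 0, "az": 0, "grip": 0.1}, {"dx": 0, "dy": -0.03, "dz": 0, "ax": 0, "ay": 0, "az": 0, "grip": 0.1}, {"dx": -0.02, "dy": -0.03, "dz": 0, "ax": 0, "ay": 0, "az": 0, "grip": 0.1}, {"dx": -0.03, "dy": -0.03, "dz": 0, "ax": 0, "ay": 0, "az": 0, "grip": 0.1}, {"dx": -0.03, "dy": -0.03, "dz": 0, "ax": 0, "ay": 0, "az": 0, "grip": 0.1}, {"dx": 0, "dy": 0, "dz": 0, "ax": 0, "ay": 0, "az": 0, "grip": 0.1}, {"dx": 0, "dy": 0, "dz": 0, "ax": 0, "ay": 0, "az": 0, "grip": 0.1}]'

```text
time: 12.55
ee_pos: [0.4106, -0.485, 0.3612]
ee_rot: [[0.0, 1.0, -0.001], [1.0, -0.0, 0.001], [0.001, -0.001, -1.0]]
wrist_force: [0.5, 0.4, 0.8]
width: 0.902
```

Run:
```python
from h import *
snap('scene','s9.png'); snap('top','t9.png'); print(env.get_obs()['time'])
```

```text
12.65
```

View pics/s9.png

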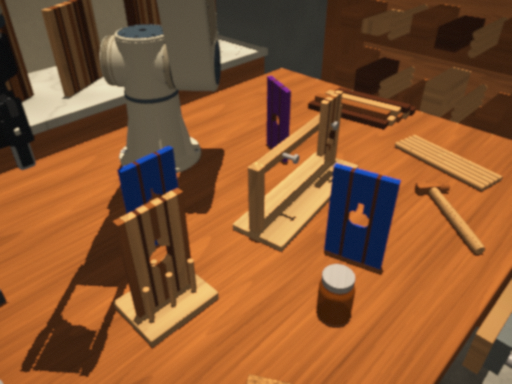

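View pics/t9.png

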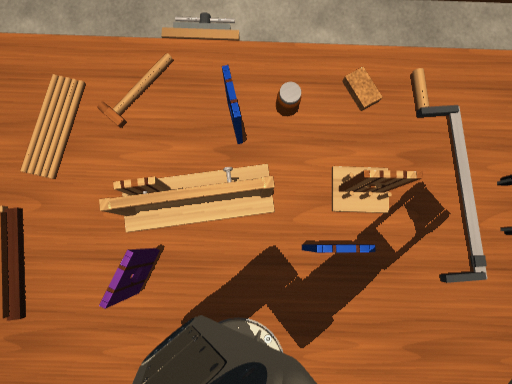

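The large board stands in the rack (scene 158,255; top 375,182). The small one is still on its pin (scene 335,120; top 140,185), the other pin is bare, and the robot is clear.

Run:
```python
from h import *
t=env.camera_params('top')
im=cv2.imread('pics/t9.png'); 
print(env.job_done())
```

```text
the job is handed in; nothing more can be done
None
```

The large striped board now stands upright in the rack groove, right way up and near the middle. I handed the job in at about 12.7 s of the 42 s allowed.

- **Unhooking:** I pinched the board from above on the stand's -y pin and raised it 41 mm, until the pin's head was at the wide end of the keyhole. I then drew it about 48 mm off along the pin.
- **Placing:** I lowered it between the dowels in 1–2 mm steps at the end. Contact was a few newtons (wrist force went from about −3 N to +5 N). I then released it and backed away.
- **Last checks:** The final scene and top pictures show the large board standing in the groove and the small board still on its pin. The other pin is bare, and the arm is clear. I saw nothing knocked over or moved.
- **Disagreements:** The camera views differed by about 2–3 mm. The board touched the rack base about 2 mm lower than the first estimate. The first move calls were refused because of incomplete rows; the arm did not move.

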